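# Pop the fuse door of the bench power unit

### The arm

A 7-joint arm with a two-finger parallel gripper is mounted at the origin on the work surface. World frame = base frame: x ahead of the robot, y to its left, z up, the work surface at z = 0. Lengths are in m, angles in rad, forces in N, time in s.
With the tool pointing down it reaches from about 0.4 to 0.75 m from the base axis. Payload 19.5 kg.
Tool frame: the origin (TCP) lies midway between the tips of the shut fingers; the grasp point (between the pads) lies 19 mm behind it; x points along the fingers, z is the direction in which the jaws open and shut, and the axes are right-handed (so a half turn about x gives the same grasp; the last joint's range is limited). The gripper opens to 85 mm and grips with 20 to 120 N. Pads are 22 mm wide; open, the fingers measure 114 mm over their backs; the gripper's body (76 mm by 85 mm) begins 54 mm behind the grasp point. The pads swing forward as they close: fully open they stand 13 mm farther back than shut.
Start: joints at [1.201, 0.707, -0.028, 1.485, 0.022, 0.951, -0.075], TCP at [0.185, -0.544, 0.231] pointing down, gripper open.
Joint ranges: [-2.71, 2.71], [-0.32, 2.16], [-1.57, 1.52], [0, 2.45], [-1.46, 4.6], [0, 2.02], [-2.83, 2.83]. Speed limits (rad/s): [1.89, 1.89, 2.57, 2.57, 3.01, 3.01, 3.01].

### API

Orientations are given as a rotation vector (axis times angle).
In Python, from cell import r gives the robot as it stands.
- The arm moves only by the tool move_arm, never from a script. Its argument "motion" is text: rows parted by semicolons, each of 5 numbers parted by spaces: the shift along the world's x, y, z in cm, then the turn about the world's z in rad, then the opening in per cent of the stroke, from 0 (shut) to 100 (fully open). In form: tx ty tz twist jaw; .... A call has exactly 5 rows; each row shifts and turns the commanded pose from where the row before left it; what a row does not reach is not made up. A row lasts 1/8 s, in which the tool goes at most 62.5 mm and 10.7 degrees, less where a joint would pass 70% of its speed; a pose out of reach is approached as far as the arm can. A call is refused whole if a number of a shift passes 6.25 or a number of a turn 0.188, either way. A call with a gripper value outside its range is refused whole. The fingers move at their own pace and stop on an object; the grip force is fixed at half the most. Time passes only in rows, so rows that do not move let the fingers close, or fill a call up. It gives the time, the measured TCP pose, the force and the opening at its end, in the units of the state.
- r.get_obs(): the state, without advancing time (a new reading comes with each control period).
- r.snapshot(name): name is "scene" or "side" or "wrist"; returns the picture (384x512x3 uint8, red, green, blue); there is no depth.
- r.camera_model(name): a dict with "fx", "fy", "cx", "cy" (pixels), "k1" (the pictures are not rectified: a ray, as slopes to the right and down, at radius r is drawn at 1 + k1 r^2 times it, then the intrinsics apply), "view" (4x4, takes a point from world to camera coordinates); the wrist camera has in their place "hand_eye" (4x4, takes a point from camera to tool coordinates, whose origin is the TCP and whose axes are the tool frame's). Camera axes: x right, y up, looking along -z (the intrinsics and any distortion apply to the point x, -y, -z); pixel columns grow to the right and rows downward; lengths in m; the calibration is good to about 2 mm. A picture is of the moment at which its call begins: read the wrist's pose just before it. camera_model takes no time and is no camera call.
- r.close_job(): hands the job in, once; it reports no verdict.
The state is a dict: "clock": time; "qpos": joint angles; "joint_velocities": joint speeds; "joint_efforts": joint torques, N m; "tool_pos": TCP position; "orientation": TCP orientation; "wrist_force": force on the tool from outside, world axes, zero at the start; "torque": the same for the moment, N m; "gripper_width": finger opening in m.
Only numpy, scipy, OpenCV 4.12 (cv2) and the standard library are available. Lean on these libraries where they do the work, as an engineer would, in place of code of your own. Each camera call takes 0.05 s, during which the arm holds its last target. There are 200 camera calls.

### The job

I want to get at the fuses of the power unit, the bench box with the wide spring door. Slide the small tin that stands on that door straight back onto the plain rear half of the unit's top, clear of the door, without lifting it or tipping it over; then press the door down once near its free front edge until the latch lets go, take your fingers away and leave the door standing popped open by itself. Leave the other unit's narrow door shut and everything else where it is.

Things in the scene. Friction and masses are not known exactly. Their poses are not given: they have to be found in the camera images.
- power_unit: grey box fixed to the bench, 220 (its x) x 190 (y) x 100 mm high; origin under its centre, z up; its front (-x) faces the robot. The front half of the flat top, x -110 to -10 mm, is the fuse door (120 mm wide, centred on y = 0, flush); the rear half, x -10 to 110 mm, is plain and level, but a steel ring stands at its rear corner, about x 85, y 70 mm
- fuse_door (a joint): angle of the wide dark steel fuse door (100 mm deep, 120 wide, 5 thick), hinged on its rear edge at x = -10 mm of the power unit; 0 = shut, latched, flush; negative = pressed in (stop at -0.08); positive = open (stop at 0.75). Pressed to about -0.05 its push-push latch lets go; when the finger is lifted the door springs up by itself to 0.75 and stays
- fuse_door_press (a point): where to press on the door's upper face: mid-width, 18 mm from the free front edge, amid four rubber ribs 1 mm high; moves with the door; 100 mm above the bench when shut. Lets go after some 4 mm at about 7 N; rigid stop at 6.5 mm. The front edge rises 70 mm as it pops. Pushed fully down again it locks shut for good. The tin's weight does not release it
- tin_center (a point): centre (half-way up) of the closed bare-metal tin that stands on the fuse door: 56 mm diameter, 45 mm high, about 0.2 kg, z along its axis; slides on the flat top
- charger_unit: bystander: second grey box of the same size and form as the power unit, standing to its left or right; its door is narrow (66 mm). Origin at the centre of its underside
- charger_door (a joint): angle of the narrow door of the charger unit, 0 = shut (it must stay so); same latch
- shell: bystander: short steel ring (bearing shell), 40 mm across, 35 mm high, standing on a rear corner of the power unit; origin at the centre of its underside
- block: bystander: aluminium block 40 x 60 x 30 mm on the rear of the charger unit; origin under its centre
- brush: bystander: hand brush lying on the bench near the robot; origin on its underside
- wrench: bystander: wrench lying on the bench near the robot; origin on its underside
- headtube: bystander: steel tube offcut, 36 mm across, 120 mm tall, standing on the bench to the left; origin at the centre of its foot
- jar: bystander: jar 60 mm across, 85 mm tall, standing on the bench to the right; origin at the centre of its foot
Not all that is in view belongs to the job. Leave any blue look-alike of the part that bears tin_center alone.

How it is judged:
By the outcome, as a careful person would: the job done as asked, in the order asked, and still so for the second after the job is handed in, with the robot touching nothing.
It also fails if it takes over 42 s, if anything falls off the work surface, if the arm or the gripper's body presses on something with over 40 N, if the wrist force passes 120 N, or if a joint passes its speed limit or range.

## Working session

There is one attempt and no reset: what is moved stays moved. The work goes in short steps, Python scripts to look and compute and a tool call to move; the robot and the scene stay as the last step left them, time stands still between calls to the robot, and variables do not carry over. Pictures are saved under pics/ and viewed, about 8 in all and at most 12, crops included, and the job is handed in when it is done.

Besides the shell and the picture viewer there is one more tool, called after ">>>" as name(argument=value, ...) on one line, values as JSON. move_arm: Moves the arm, as the interface text tells. Its arguments: {"type":"object","properties":{"motion":{"type":"string"}},"required":["motion"]}

```bash
mkdir -p pics; ls; python3 - <<'E'
from cell import r
import cv2,numpy as np
for n in ("scene","side"):
    im=r.snapshot(n); cv2.imwrite(f"pics/{n}0.png",im[:,:,::-1])
    c=r.camera_model(n); print(n,{k:(np.round(v,4).tolist()) for k,v in c.items()})
o=r.get_obs(); print(o)
E
```

```text
pics
scene {'fx': 459.9705, 'fy': 459.9705, 'cx': 253.9526, 'cy': 193.7512, 'k1': 0.0306, 'view': [[-0.5539, 0.8325, -0.0135, 0.2848], [-0.5322, -0.3415, 0.7747, 0.1923], [0.6403, 0.4363, 0.6322, -1.8691], [0.0, 0.0, 0.0, 1.0]]}
side {'fx': 456.2223, 'fy': 456.2223, 'cx': 256.0308, 'cy': 200.6114, 'k1': -0.1488, 'view': [[-0.974, -0.2265, 0.0051, 0.4791], [0.1462, -0.6114, 0.7777, -0.1508], [-0.173, 0.7582, 0.6286, -1.1925], [0.0, 0.0, 0.0, 1.0]]}
{'clock': 0.1, 'qpos': array([ 1.20128314,  0.70703184, -0.02762327,  1.48491836,  0.0220006 ,
        0.95089352, -0.07549475]), 'joint_velocities': array([-1.08636063e-05, -1.19295234e-03,  1.41736084e-03, -1.76877172e-03,
        7.27197471e-04,  1.29935883e-03, -2.48287002e-03]), 'joint_efforts': array([ 4.58214985e-03, -8.84292984e+01,  1.23789288e+00, -2.36451030e+01,
        1.71215460e-02,  5.12486717e-03,  7.82447728e-06]), 'tool_pos': array([ 0.18506794, -0.5441711 ,  0.23088726]), 'orientation': array([ 0.96495645,  1.34744424, -0.96407382]), 'wrist_force': array([-0.23240455, -0.07835577, -0.51201515]), 'torque': array([-0.00549981,  0.01937476,  0.00453256]), 'gripper_width': 0.08551206357965647}
```

View pics/scene0.png

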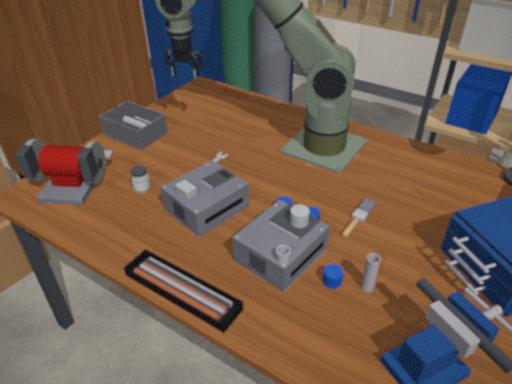

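View pics/side0.png

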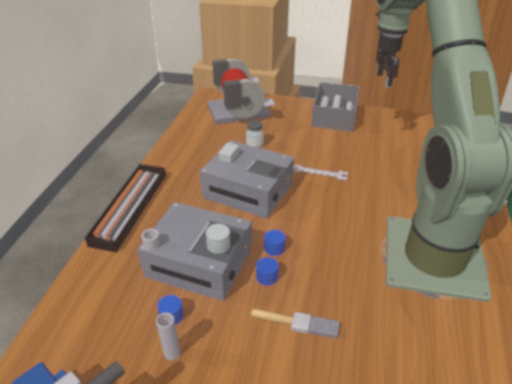

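Scene: the power unit, with the tin on its door, is at about (282,242) px, tin top at (300,211), shell at (283,253). Charger at (205,195). In the side view the tin is at (218,238), the shell at (150,238). Next, a closer look at crops.

```bash
cat > h.py <<'E'
import numpy as np,cv2
from cell import r
def cam(n):
    c=r.camera_model(n); V=np.array(c["view"]) if "view" in c else None
    if V is None:
        from scipy.spatial.transform import Rotation as R
        o=r.get_obs(); T=np.eye(4); T[:3,:3]=R.from_rotvec(o["orientation"]).as_matrix(); T[:3,3]=o["tool_pos"]
        V=np.linalg.inv(T@np.array(c["hand_eye"]))
    K=np.array([[c["fx"],0,c["cx"]],[0,c["fy"],c["cy"]],[0,0,1]]); return K,np.array([c["k1"],0,0,0.]),V
def proj(C,P):
    K,d,V=C; p=np.atleast_2d(P)@V[:3,:3].T+V[:3,3]; p=p*[1,-1,-1]
    return cv2.projectPoints(p,np.zeros(3),np.zeros(3),K,d)[0][:,0]
def ray(C,uv,z):
    K,d,V=C; s=cv2.undistortPoints(np.array(uv,float).reshape(-1,1,2),K,d)[:,0]
    D=np.c_[s[:,0],-s[:,1],-np.ones(len(s))]@V[:3,:3]; o=-V[:3,:3].T@V[:3,3]
    return o+D*((z-o[2])/D[:,2])[:,None]
E
python3 - <<'E'
import cv2,numpy as np
a=cv2.imread("pics/scene0.png")[190:290,225:335]; b=cv2.imread("pics/side0.png")[195:305,130:260]
a=cv2.resize(a,(440,400),interpolation=cv2.INTER_CUBIC)
b=cv2.resize(b,None,fx=3,fy=3,interpolation=cv2.INTER_CUBIC);b=b[:400]
m=np.zeros((400,800,3),np.uint8); m[:,:410]=a[:,:410]; m[:b.shape[0],410:800]=b; cv2.imwrite("pics/crop0.png",m)
from h import *
for n,uv in (("scene",(300,210)),("side",(218,231))): print(ray(cam(n),[uv],.145))
for n,uv in (("scene",(283,250)),("side",(150,235))): print(ray(cam(n),[uv],.135))
E
```

```text
[[0.54379371 0.18416643 0.145     ]]
[[0.54079123 0.18238587 0.145     ]]
[[0.70099932 0.22035569 0.135     ]]
[[0.69562784 0.223118   0.135     ]]
```

View pics/crop0.png

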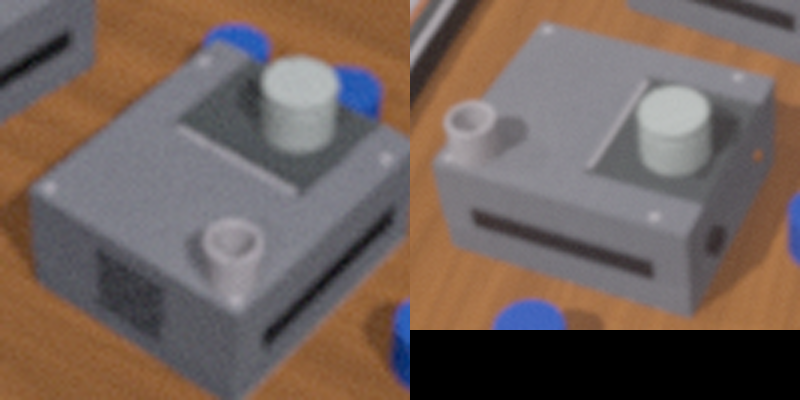

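```bash
python3 - <<'E'
from h import *
np.set_printoptions(precision=4,suppress=True)
A=ray(cam("scene"),[(233.75,237),(284.5,267.2),(281.2,201),(328,226),(270,221.75),(299.25,238)],.1)
B=ray(cam("side"),[(173.3,203.3),(139,248.3),(251.7,221),(225.7,271.7),(208.3,222.3),(190.7,250.7)],.1)
for n,p,q in zip("RR RL FR FL hR hL".split(),A,B): print(n,p[:2],q[:2])
src=np.array([(110,-95),(110,95),(-110,-95),(-110,95),(-10,-60),(-10,60)])/1e3
for D in (A,B,(A+B)/2):
    D=D[:,:2];mc=D.mean(0);ms=src.mean(0);H=(src-ms).T@(D-mc)
    th=np.arctan2(H[0,1]-H[1,0],H[0,0]+H[1,1]);c,s=np.cos(th),np.sin(th);Rm=np.array([[c,-s],[s,c]])
    t=mc-Rm@ms;print("th",th,"org",t,"res",1e3*(src@Rm.T+t-D).round(4).tolist())
    for nm,P in(("press",(-.092,0)),("hinge",(-.01,0))):print(nm,Rm@P+t)
    print("tin local",Rm.T@(np.array([.5423,.1833])-t),"shell",Rm.T@(np.array([.698,.2217])-t))
E
```

```text
RR [0.7045 0.0581] [0.7039 0.0605]
RL [0.7241 0.2399] [0.7228 0.2391]
FR [0.4921 0.0902] [0.4848 0.0807]
FL [0.5157 0.2653] [0.5015 0.2611]
hR [0.5929 0.1116] [0.5901 0.111 ]
hL [0.6055 0.2187] [0.5999 0.2169]Traceback (most recent call last):
  File "<stdin>", line 10, in <module>
TypeError: can't multiply sequence by non-int of type 'float'
```

```bash
python3 - <<'E'
from h import *
np.set_printoptions(precision=4,suppress=True)
A=ray(cam("scene"),[(233.75,237),(284.5,267.2),(270,221.75),(299.25,238)],.1)
B=ray(cam("side"),[(173.3,203.3),(139,248.3),(208.3,222.3),(190.7,250.7),(251.7,221),(225.7,271.7)],.1)
src=np.array([(110,-95),(110,95),(-10,-60),(-10,60),(-110,-95),(-110,95)])/1e3
for D in (A,B,np.r_[(A+B[:4])/2,B[4:]]):
    S=src[:len(D)];D=D[:,:2];mc=D.mean(0);ms=S.mean(0);H=(S-ms).T@(D-mc)
    th=np.arctan2(H[0,1]-H[1,0],H[0,0]+H[1,1]);c,s=np.cos(th),np.sin(th);Rm=np.array([[c,-s],[s,c]])
    t=mc-Rm@ms;print("th",th,"org",t,"res",(1e3*(S@Rm.T+t-D)).round(1).tolist())
    for nm,P in(("press",(-.092,0)),("hinge",(-.01,0))):print(nm,Rm@np.array(P)+t)
    print("tin local",Rm.T@(np.array([.5423,.1833])-t),"shell",Rm.T@(np.array([.698,.2217])-t))
o=r.get_obs()
from scipy.spatial.transform import Rotation as R
print(R.from_rotvec(o["orientation"]).as_matrix())
E
```

```text
th -0.12119395270044844 org [0.6071 0.1631] res [[0.3, -2.6], [3.7, 4.3], [-2.9, -6.9], [-1.1, 5.1]]
press [0.5158 0.1743]
hinge [0.5972 0.1643]
tin local [-0.0668  0.0122] shell [0.0831 0.0691]
th -0.09706001783759682 org [0.6038 0.1612] res [[0.2, -4.5], [-0.3, 6.1], [-2.0, -8.5], [-0.2, 5.0], [0.3, -3.4], [2.1, 5.3]]
press [0.5122 0.1701]
hinge [0.5939 0.1622]
tin local [-0.0634  0.016 ] shell [0.0879 0.0693]
th -0.0991648027037956 org [0.6047 0.1613] res [[0.6, -3.4], [0.1, 5.5], [-2.7, -8.8], [-2.1, 4.2], [1.0, -3.1], [3.1, 5.6]]
press [0.5131 0.1704]
hinge [0.5947 0.1623]
tin local [-0.0642  0.0157] shell [0.0869 0.0694]
[[-0.0003  0.9467  0.322 ]
 [ 0.0009  0.322  -0.9467]
 [-1.     -0.     -0.0009]]
```

>>> move_arm(motion="4 4.4 0 -0.086 35; 4 4.4 0 -0.086 35; 4 4.4 0 -0.086 35; 4 4.4 0 -0.086 35; 4 4.4 0 -0.086 35")

```text
clock: 0.72
tool_pos: [0.3861, -0.3228, 0.2312]
orientation: [1.286, 1.158, -1.286]
wrist_force: [0.8, -0.5, -0.4]
gripper_width: 0.0297
```

>>> move_arm(motion="1.4 5.8 0 0 35; 1.4 5.8 0 0 35; 1.4 5.8 0 0 35; 1.4 5.8 0 0 35; 1.4 5.8 0 0 35")

```text
clock: 1.35
tool_pos: [0.4553, -0.0324, 0.2312]
orientation: [1.284, 1.159, -1.284]
wrist_force: [0.8, -0.3, -0.2]
gripper_width: 0.0298
```

>>> move_arm(motion="0.6 5 0 0 35; 0.6 5 0 0 35; 0.6 5 0 0 35; 0.6 5 0 0 35; 0 0 0 0 35")

```text
clock: 1.98
tool_pos: [0.4786, 0.1692, 0.2306]
orientation: [1.281, 1.163, -1.281]
wrist_force: [0.1, -1.3, -0.3]
gripper_width: 0.0299
```

```bash
python3 - <<'E'
from h import *
from scipy.spatial.transform import Rotation as R
o=r.get_obs(); print(o["clock"],o["tool_pos"],R.from_rotvec(o["orientation"]).as_matrix().round(3).tolist(),o["gripper_width"],o["wrist_force"])
C=cam("wrist"); cv2.imwrite("pics/wrist1.png",r.snapshot("wrist")[:,:,::-1])
np.save("V1.npy",C[2])
print(proj(C,[(.542,.183,.145),(.513,.17,.1)]))
E
```

```text
1.975 [0.47864831 0.16919753 0.23063647] [[-0.001, 0.995, -0.097], [0.001, -0.097, -0.995], [-1.0, -0.001, -0.001]] 0.029870876189677622 [ 0.11958597 -1.25867679 -0.2548011 ]
[[223.79221925 110.15871966]
 [248.97844819 144.37616716]]
```

View pics/wrist1.png

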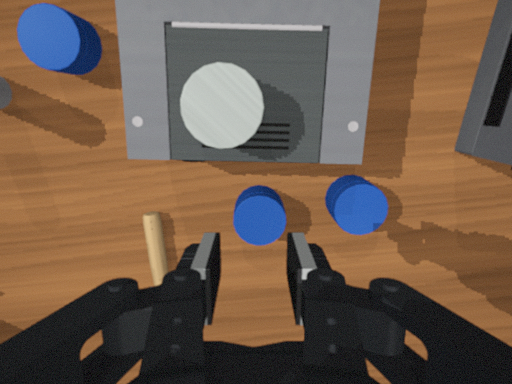

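The tin is at (222,106) px, the door's corners at (167,24), (329,28), (321,163), (171,162), with the ribs around (262,135). Blue look-alikes stand on the bench in front and are low.

```bash
python3 - <<'E'
from h import *
np.set_printoptions(precision=4,suppress=True)
C=cam("wrist")
P=ray(C,[(166,24),(328,28),(321,163),(171,162),(128,160),(363,164),(262,135)],.1)[:,:2]; print(P)
t=ray(C,[(222,106)],.145)[0,:2]
f=(P[4]+P[5])/2; d=P[4]-P[5]; d/=np.linalg.norm(d); x=np.array([d[1],-d[0]]); print("th",np.arctan2(x[1],x[0]),"front mid",f,"door mid",P[:4].mean(0),"widths",[np.linalg.norm(P[i]-P[j]) for i,j in((0,1),(2,3),(1,2),(4,5))])
m=P[:4].mean(0); print("tin",t,"rel door mid",(t-m)@x,(t-m)@d,"x,d",x,d); print("press",m-.032*x)
E
```

```text
[[0.6062 0.2187]
 [0.5918 0.101 ]
 [0.4922 0.1106]
 [0.5052 0.232 ]
 [0.5103 0.2663]
 [0.488  0.0767]
 [0.5195 0.1563]]
th -0.1171140378390559 front mid [0.4991 0.1715] door mid [0.5489 0.1656] widths [np.float64(0.1186359971386437), np.float64(0.12203925305289907), np.float64(0.10000426096888361), np.float64(0.19082735139277796)]
tin [0.5449 0.1812] rel door mid -0.0057477514785137015 0.015085713915970226 x,d [ 0.9931 -0.1168] [0.1168 0.9931]
press [0.5171 0.1693]
```

>>> move_arm(motion="1.6 1.9 0 -0.02 35; 0 0 -5 0 35; 0 0 -5 0 35; 0 0 -1.6 0 35; 0 0 -0.6 0 35")

```text
clock: 2.65
tool_pos: [0.495, 0.1835, 0.1086]
orientation: [1.298, 1.148, -1.301]
wrist_force: [0.3, -0.4, 0.1]
gripper_width: 0.03
```

```bash
python3 - <<'E'
from h import *
o=r.get_obs(); print(o["tool_pos"],o["wrist_force"])
cv2.imwrite("pics/wrist2.png",r.snapshot("wrist")[:,:,::-1])
a=r.snapshot("side")[195:305,130:260,::-1]; cv2.imwrite("pics/side2.png",cv2.resize(a,None,fx=4,fy=4,interpolation=cv2.INTER_CUBIC))
E
```

```text
[0.49497976 0.18346659 0.10858928] [ 0.29691616 -0.42221598  0.08659603]
```

View pics/wrist2.png

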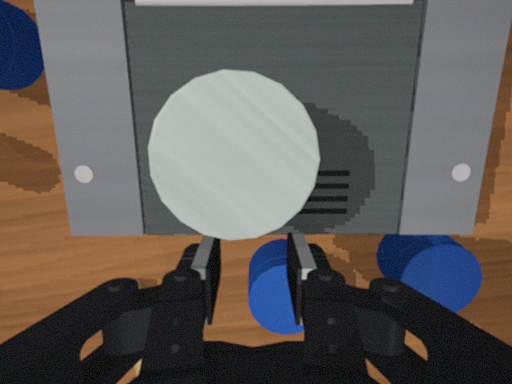

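View pics/side2.png

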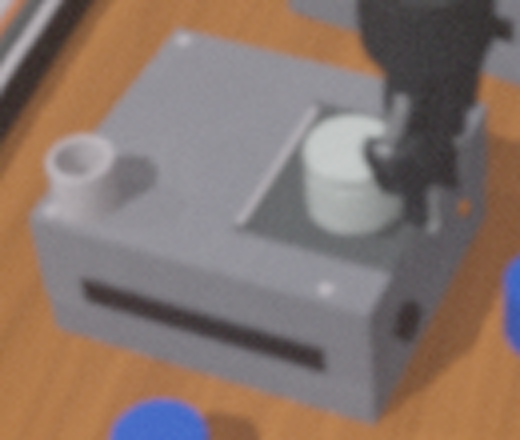

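The wrist view puts the tin's top at (235,155) px, 85 px radius, slightly left of the finger gap at column 253. I'll convert that to the lateral offset.

```bash
python3 - <<'E'
from h import *
C=cam("wrist"); t=ray(C,[(234.5,155)],.145)[0,:2]; p=r.get_obs()["tool_pos"][:2]
x=np.array([.9931,-.1168]);d=np.array([.1168,.9931]); print(t,p,(t-p)@x,(t-p)@d)
E
```

```text
[0.54631294 0.18431702] [0.49526241 0.18400992] 0.050662413725858384 0.00626769157679898
```

>>> move_arm(motion="0.07 0.6 0 0 35; 0.5 -0.06 0 0 35; 0.5 -0.06 0 0 35; 0.4 -0.05 0 0 35; 0.6 -0.07 0 0 35")

```text
clock: 3.38
tool_pos: [0.516, 0.1881, 0.1093]
orientation: [1.298, 1.149, -1.299]
wrist_force: [-2.0, 0.3, 0.4]
gripper_width: 0.03
```

>>> move_arm(motion="0.8 -0.09 0 0 35; 0.8 -0.09 0 0 35; 0.8 -0.1 0 0 35; 0.8 -0.09 0 0 35; 0.8 -0.1 0 0 35")

```text
clock: 4.0
tool_pos: [0.5564, 0.1835, 0.1093]
orientation: [1.299, 1.149, -1.299]
wrist_force: [-1.5, 0.6, 0.2]
gripper_width: 0.0301
```

```bash
python3 - <<'E'
from h import *
o=r.get_obs(); print(o["clock"],o["tool_pos"],o["wrist_force"])
a=r.snapshot("wrist")[:,:,::-1]; b=r.snapshot("side")[195:305,130:260,::-1]
a=cv2.resize(a,(400,300)); b=cv2.resize(b,(400,338),interpolation=cv2.INTER_CUBIC)[:300]
cv2.imwrite("pics/mid.png",np.hstack([a,b]))
E
```

```text
4.0 [0.55640591 0.18345524 0.10925031] [-1.46831526  0.64097706  0.17684536]
```

View pics/mid.png

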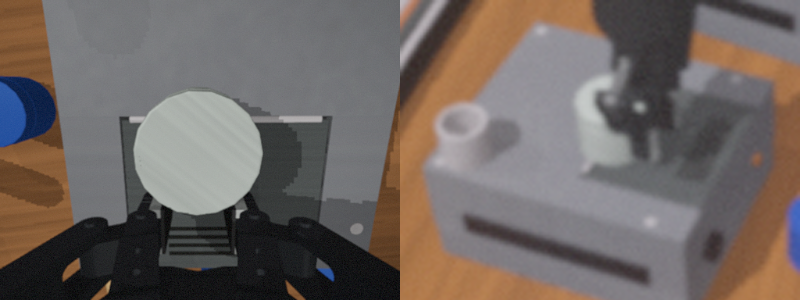

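The tin sits cradled and upright between the fingers, moving straight at under 2 N. I'll carry on.

>>> move_arm(motion="0.8 -0.09 0 0 35; 0.8 -0.1 0 0 35; 0.8 -0.09 0 0 35; 0.8 -0.1 0 0 35; 0.8 -0.09 0 0 35")

```text
clock: 4.72
tool_pos: [0.5963, 0.1787, 0.1092]
orientation: [1.299, 1.149, -1.299]
wrist_force: [-0.7, -0.3, -1.0]
gripper_width: 0.0298
```

>>> move_arm(motion="0.7 -0.08 0 0 35; 0.6 -0.07 0 0 35; 0.5 -0.06 0 0 35; 0.3 -0.04 0 0 35; 0 0 0 0 35")

```text
clock: 5.35
tool_pos: [0.617, 0.1763, 0.1093]
orientation: [1.299, 1.149, -1.298]
wrist_force: [0.2, 0.2, 0.4]
gripper_width: 0.0298
```

>>> move_arm(motion="-0.5 0.06 0 0 35; -1 0.12 0 0 35; -2 0.23 0 0 35; -1 0.1 5 0 35; 0 0 5 0 0")

```text
clock: 5.98
tool_pos: [0.5707, 0.1817, 0.2107]
orientation: [1.298, 1.15, -1.299]
wrist_force: [0.1, -0.4, -0.5]
gripper_width: 0.0131
```

```bash
python3 - <<'E'
from h import *
o=r.get_obs(); print(o["clock"],o["tool_pos"],o["wrist_force"],o["gripper_width"])
C=cam("wrist");np.save("V3.npy",C[2])
cv2.imwrite("pics/wrist3.png",r.snapshot("wrist")[:,:,::-1])
E
```

```text
5.975 [0.57071553 0.18171313 0.21070868] [ 0.06546714 -0.4365713  -0.51492121] 0.013108743314146203
```

View pics/wrist3.png

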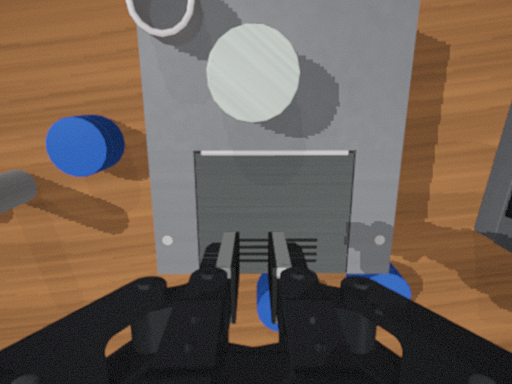

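The tin stands at (253,73) px, upright and well behind the hinge strip (row 152); the shell at (161,10) is undisturbed. Door corners: (195,151), (355,152), (347,273), (199,274). I'll measure the press point again.

```bash
python3 - <<'E'
from h import *
np.set_printoptions(precision=4,suppress=True)
C=cam("wrist")
P=ray(C,[(195,151),(355,152),(347,273),(199,274),(277,250)],.1)[:,:2]; print(P)
x=np.array([.9931,-.1168]);d=np.array([.1168,.9931]);m=P[:4].mean(0)
t=ray(C,[(253,73)],.145)[0,:2]; print("mid",m,"press",m-.032*x,"tin local",(t-m)@x-.06,(t-m)@d,"ribs",(P[4]-m)@x-.06,(P[4]-m)@d)
print(m-.032*x-r.get_obs()["tool_pos"][:2])
E
```

```text
[[0.6098 0.2234]
 [0.5941 0.1018]
 [0.4928 0.1133]
 [0.5068 0.2372]
 [0.5206 0.1695]]
mid [0.5509 0.1689] press [0.5191 0.1727] tin local 0.04450747333860998 0.016034866761393988 ribs -0.09017000149270145 -0.002941129598165511
[-0.0539 -0.0092]
```

>>> move_arm(motion="-2.6 -0.5 0 0 0; -2.6 -0.5 0 0 0; 0 0 -5 0 0; 0 0 -4 0 0; 0 0 -1.6 0 0")

```text
clock: 6.65
tool_pos: [0.519, 0.1713, 0.1019]
orientation: [1.297, 1.15, -1.3]
wrist_force: [0.2, 0.4, 0.2]
gripper_width: 0.0001
```

>>> move_arm(motion="0 0 -0.2 0 0; 0 0 -0.1 0 0; 0 0 -0.1 0 0; 0 0 -0.1 0 0; 0 0 0 0 0")

```text
clock: 7.28
tool_pos: [0.5203, 0.1716, 0.0991]
orientation: [1.3, 1.148, -1.297]
wrist_force: [0.2, -0.1, 6.0]
gripper_width: -0.0001
```

>>> move_arm(motion="0 0 -0.1 0 0; 0 0 -0.1 0 0; 0 0 0 0 0; 0 0 0 0 0; 0 0 0 0 0")

```text
clock: 7.9
tool_pos: [0.5203, 0.1716, 0.0971]
orientation: [1.3, 1.148, -1.297]
wrist_force: [-0.1, 0.2, 5.5]
gripper_width: 0.0
```

>>> move_arm(motion="0 0 -0.1 0 0; 0 0 0 0 0; 0 0 -0.1 0 0; 0 0 0 0 0; 0 0 0 0 0")

```text
clock: 8.52
tool_pos: [0.5203, 0.1716, 0.0951]
orientation: [1.3, 1.148, -1.297]
wrist_force: [-0.6, -0.3, 7.1]
gripper_width: -0.0
```

>>> move_arm(motion="0 0 -0.05 0 0; 0 0 0 0 0; 0 0 -0.05 0 0; 0 0 0 0 0; 0 0 0 0 0")

```text
clock: 9.15
tool_pos: [0.5203, 0.1716, 0.0942]
orientation: [1.3, 1.148, -1.297]
wrist_force: [-1.1, 0.2, 8.3]
gripper_width: -0.0
```

>>> move_arm(motion="0 0 -0.03 0 0; 0 0 0 0 0; 0 0 -0.02 0 0; 0 0 0 0 0; 0 0 0 0 0")

```text
clock: 9.78
tool_pos: [0.5204, 0.1716, 0.094]
orientation: [1.3, 1.148, -1.297]
wrist_force: [-2.6, 0.5, 14.5]
gripper_width: -0.0002
```

The force rose from 8 to 14 N over 0.2 mm, so the door is at its stop and past the release point. Lifting away now.

>>> move_arm(motion="0 0 5.5 0 0; -1 0 6 0 0; -3 0 5 0 0; -3 0 0 0 0; 0 0 0 0 0")

```text
clock: 10.4
tool_pos: [0.4487, 0.1718, 0.259]
orientation: [1.299, 1.15, -1.297]
wrist_force: [0.4, -0.6, 0.7]
gripper_width: 0.0003
```

```bash
python3 - <<'E'
from h import *
o=r.get_obs(); print(o["clock"],o["tool_pos"],o["wrist_force"])
b=r.snapshot("side")[:,:,::-1]; a=r.snapshot("scene")[:,:,::-1]
b=cv2.resize(b[120:350,90:350],(400,354),interpolation=cv2.INTER_CUBIC); a=cv2.resize(a[140:330,150:400],(400,304),interpolation=cv2.INTER_CUBIC)
m=np.zeros((354,800,3),np.uint8); m[:304,:400]=a;m[:,400:]=b; cv2.imwrite("pics/end.png",m)
E
```

```text
10.4 [0.44865674 0.17181573 0.25896563] [ 0.35692201 -0.62636871  0.67603673]
```

View pics/end.png

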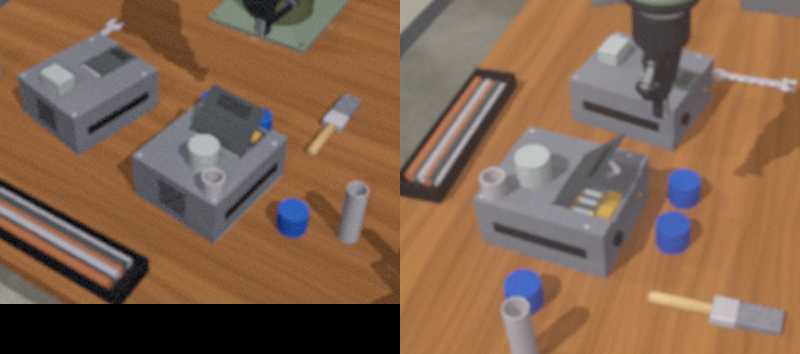

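The door stands open (side view about (600,170) px) with the fuses visible. The tin is upright on the rear half at (532,165), the shell is in place, the charger door is shut, and the robot is clear.

```bash
python3 -c "
from cell import r
print(r.close_job())"
```

```text
the job is handed in; nothing more can be done
None
```

The fuse door now stands popped open by itself, the tin is on the plain rear half of the power unit, and the job is handed in at about 10.5 s of the 42 s allowed.

- **Tin:** I pushed it straight back about 110 mm with the part-open fingers at its front, using under about 2 N and without gripping or lifting it. The last wrist picture puts its centre about 44 mm behind the unit's centre. That leaves its front edge some 26 mm behind the hinge line, and it stands upright.
- **Door:** I pressed it once near the front ribs with the fingers shut. At the bottom the force rose from 8 N to 14.5 N within about 0.2 mm, which I took as the stop. I then lifted straight up and drew back.
- **Last checks:** the final scene and side pictures show the fuse door open with the fuses visible and the tin upright. The shell and the blue look-alikes stand where they were, and the charger door is shut. The gripper is clear, and the wrist force is about zero. I judged the open angle by eye only and did not measure it.
- **Disagreements:** the camera estimates of the press point differed by about 3–6 mm between views, and I pressed within a few millimetres of all of them. No check failed.

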